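# Put the deburring cell's loose pieces into their own holders

## Task

Clear the surface plate: put each of the four loose pieces into the holder made for it, the grey impeller (hub up) in the large round nest, the red jar lid (top up) in the small round nest, the steel ejector pin lengthwise in the white open-sided cradle and the green abrasive stone in its walnut case. Each must lie flat on its holder's floor, wholly inside the rim, released and at rest. Leave the chrome burr holder standing in its socket.

Things in the scene. Friction and masses are not known exactly. Their poses are not given: they have to be found in the camera images.
- impeller: Pale grey nylon impeller, lying flat: round disc 70 mm across and 4 mm thick, six blades on it up to 13 mm above its underside, and in the middle a plain round hub 22 mm across whose top is 38 mm above the underside; the hub is free to grip from 13 to 38 mm. Origin: centre of the underside; z up along the hub. About 50 g. Any yaw will do in its nest.
- jar_lid: Red polypropylene jar lid lying top up: a ribbed disc 57 mm across and 22 mm high. Origin: centre of the underside; z up. About 30 g. Any yaw will do in its nest.
- ejector_pin: Bright steel ejector pin lying down: 100 mm long, shaft 12 mm thick, at the -x end a head 20 mm wide (along y) and 6 mm long, flatted to 12 mm height so that it does not roll. Origin: on the axis at mid length, 6 mm above what it lies on; x along the pin (the head at -x), z up. About 90 g. Either end may go to either end of its cradle.
- stone: Green abrasive stone, a bar 90 mm (x) by 24 mm (y) by 20 mm high. Origin: centre of the underside; x along its length, z up. About 110 g. Either end may go to either end of its case.
- impeller_nest: Large round white nest, fixed: inside 88 mm across, outside 96 mm, flat floor 4 mm above the plate with a dark six-bladed figure on it, rim 9 mm above the plate (5 mm above the floor). Origin: centre of the underside; z up. For the impeller.
- lid_nest: Small round white nest, fixed: inside 74 mm across, outside 82 mm, flat floor 4 mm above the plate with a thin dark circle on it, rim 9 mm above the plate (5 mm above the floor). Origin: centre of the underside; z up. For the jar lid.
- pin_cradle: White oblong cradle, fixed, 126 mm (x) by 46 mm (y): flat floor 6 mm above the plate with a dark outline of the pin, walls to 14 mm above the plate round both ends, 4 mm thick; inside 118 by 38 mm. The middle 66 mm of its length has no side walls, leaving room for fingers. Origin: centre of the underside; x along its length, z up. For the ejector pin.
- stone_case: Low open walnut case, fixed, 116 mm (x) by 50 mm (y): walls 4 mm thick, inside 108 by 42 mm, flat floor 4 mm above the plate, rim 10 mm above the plate (6 mm above the floor). Origin: centre of the underside; x along its length, z up. For the stone.
- burr_holder: Chrome rotary burr holder standing loosely in a dark square socket block (56 mm square, 30 mm high, fixed); its tip is 82 mm above the plate and it is 26 mm across at its widest. Not to be moved. Origin: centre of its foot, inside the socket, 6 mm above the plate; z up. On the plate, wherever the start puts them, also lie a steel vee block (50 by 40 by 26 mm) and a yellow-handled hand scraper (104 mm long, 14 mm high); they have no part in the job.

How it is judged:
By the outcome, as a careful person would: the job done as asked, in the order asked, and still so for the second after the job is handed in, with the robot touching nothing.
It also fails if it takes over 115 s, if anything falls off the work surface, if the arm or the gripper's body presses on something with over 40 N, if the wrist force passes 120 N, or if a joint passes its speed limit or range.

## Robot

A 7-joint arm with a two-finger parallel gripper is mounted at the origin on the work surface. World frame = base frame: x ahead of the robot, y to its left, z up, the work surface at z = 0. Lengths are in mm, angles in rad, forces in N, time in s.
With the tool pointing down it reaches from about 425 to 875 mm from the base axis. Payload 9.9 kg.
Tool frame: the origin (TCP) lies at the very end of the fingers, on their centre line; the grasp point (between the pads) lies 19 mm behind it; z points along the fingers, x is the direction in which the jaws open and shut, and the axes are right-handed (so a half turn about z gives the same grasp; the last joint's range is limited). The gripper opens to 85 mm and grips with 20 to 120 N. Pads are 22 mm wide; open, the fingers measure 114 mm over their backs; the gripper's body (76 mm by 85 mm) begins 54 mm behind the grasp point. The pads swing forward as they close: fully open they stand 13 mm farther back than shut.
Start: joints at [-1.348, 0.576, 0.025, 1.437, -0.015, 1.129, -0.057], TCP at [203.849, 643.486, 209.289] pointing down, gripper open.
Joint ranges: [-2.76, 2.76], [-0.34, 2.15], [-1.52, 1.57], [0.19, 2.46], [-1.09, 4.23], [0.17, 1.99], [-2.82, 2.82]. Speed limits (rad/s): [2.22, 2.22, 3.01, 3.01, 3.14, 3.14, 3.14].

## Interface

Orientations are given as [roll, pitch, yaw] about the fixed x, y, z axes, in that order (R = Rz(yaw) Ry(pitch) Rx(roll)).
In Python, from station import * gives the robot as it stands.
- The arm moves only by the shell command python3 -m jog 'ROWS'. ROWS is text: rows parted by semicolons, each of 7 numbers parted by spaces: the shift along the tool's x, y, z in mm, then the turn, a rotation vector about the tool's x, y, z in rad, then the finger opening in mm, from 0 to 85.4. In form: x y z ax ay az fingers; .... A call has 1 to 12 rows; each row is the pose to reach, as a shift and turn from the pose measured when the call began, along the tool's axes at that moment; what a row does not reach only later rows make up. A row lasts 1/10 s, in which the tool goes at most 50 mm and 8.59 degrees, less where a joint would pass 70% of its speed; a pose out of reach is approached as far as the arm can. A call with a gripper value outside its range is refused whole. The fingers move at their own pace and stop on an object; the grip force is fixed at half the most. Time passes only in rows, so rows that repeat a pose let the fingers close. It gives the time, the measured TCP pose, the force and the opening at its end, in the units of the state.
- observe(): the state, without advancing time (a new reading comes with each control period).
- read_camera(name): name is "scene" or "top" or "wrist"; returns the picture (420x560x3 uint8, red, green, blue); there is no depth.
- camera_params(name): a dict with "mtx" (3x3 intrinsics, pixels), "extrinsics" (4x4, takes a point from camera to world coordinates). Camera axes: x right, y down, z forward; pixel columns grow to the right and rows downward; lengths in mm; the calibration is good to about 2 mm. A picture is of the moment at which its call begins: read the wrist's pose just before it. camera_params takes no time and is no camera call; for the wrist camera it gives the pose at the moment of the call.
- finish_job(): hands the job in, once; it reports no verdict.
Trained networks look in the newest picture that a camera, given by its name, has taken for a name from the list of things; names that differ only in an ending like _2 or _b are one class to them, and where a whole thing is asked for, a point or a joint stands for the part that bears it (a point fixed in the world has none). Each returns a list of dicts, best first, with "score" (0 to 1); they miss things now and then, are a little off and sometimes report something else, mostly with a low value. They report only what shows in the picture. A call takes as long as a camera call.
- find_in(query, camera): "box" ([left, top, right, bottom] in pixels, round what is visible of it).
- spot_point(query, camera): "location" ([row, column] in pixels: a listed point, or the origin of a listed thing).
The state is a dict: "t": time; "joint_positions": joint angles; "qvel": joint speeds; "joint_efforts": joint torques, N m; "tool_pos": TCP position; "tcp_rot": TCP orientation; "ft_force": force on the tool from outside, world axes, zero at the start; "ft_torque": the same for the moment, N m; "width": opening from 0.0 (shut) to 1.0 (fully open).
Only numpy, scipy, OpenCV 4.12 (cv2) and the standard library are available. Lean on these libraries where they do the work, as an engineer would, in place of code of your own. Each camera call takes 0.05 s, during which the arm holds its last target. There are 200 camera calls.

## Working session

There is one attempt and no reset: what is moved stays moved. The work goes in short steps, Python scripts to look and compute and a shell command to move; the robot and the scene stay as the last step left them, time stands still between calls to the robot, and variables do not carry over. Pictures are saved under pics/ and viewed, about 12 in all and at most 16, crops included, and the job is handed in when it is done.

```bash
ls; mkdir -p pics; cat > h.py <<'E'
from station import *
import numpy as np, cv2
from scipy.spatial.transform import Rotation as R
def snap(cam,fn=None):
    P=camera_params(cam); im=np.array(read_camera(cam))
    if fn: cv2.imwrite('pics/'+fn,im[:,:,::-1])
    return im,P
def ray(P,uv,z):
    K=np.array(P['mtx']);E=np.array(P['extrinsics'])
    d=E[:3,:3]@np.linalg.solve(K,[uv[0],uv[1],1.]);o=E[:3,3]
    return o+d*(z-o[2])/d[2]
def proj(P,p):
    K=np.array(P['mtx']);E=np.array(P['extrinsics'])
    c=E[:3,:3].T@(np.array(p,float)-E[:3,3]);q=K@c
    return q[:2]/q[2]
def tool():
    s=observe();return np.array(s['tool_pos']),R.from_euler('xyz',s['tcp_rot'])
E
python3 - <<'E'
from h import *
s=observe();print({k:np.round(s[k],3) for k in s})
t,r=tool();print(np.round(r.as_matrix(),3))
for c in ['top','scene','wrist']:
    im,P=snap(c,c+'0.png');print(c,np.round(P['mtx'],1).tolist(),np.round(P['extrinsics'],3).tolist())
H={'impeller':0,'jar_lid':0,'ejector_pin':6,'stone':0,'impeller_nest':0,'lid_nest':0,'pin_cradle':0,'stone_case':0,'burr_holder':6}
for c in ['top']:
    im,P=snap(c)
    for n in H:
        for d in spot_point(n,c)[:2]:
            l=d['location'];print(c,n,round(d['score'],2),np.round(l),np.round(ray(P,(l[1],l[0]),H[n])))
E
```

```text
pics
{'t': np.float64(0.0), 'joint_positions': array([-1.348,  0.577,  0.025,  1.438, -0.015,  1.129, -0.056]), 'qvel': array([ 0.002,  0.001, -0.001, -0.001,  0.001,  0.   ,  0.   ]), 'joint_efforts': array([ 1.0000e-03, -7.6574e+01,  2.2520e+00, -2.8598e+01,  1.6000e-02,
        1.2000e-02, -0.0000e+00]), 'tool_pos': array([203.706, 643.008, 208.457]), 'tcp_rot': array([3.141e+00, 2.000e-03, 1.264e+00]), 'ft_force': array([-0.698, -0.908,  0.559]), 'ft_torque': array([0.008, 0.013, 0.014]), 'width': np.float64(0.996)}
[[ 0.302  0.953 -0.   ]
 [ 0.953 -0.302 -0.002]
 [-0.002  0.    -1.   ]]
top [[397.2, 0.0, 282.7], [0.0, 397.2, 213.9], [0.0, 0.0, 1.0]] [[-0.008, -0.984, 0.179, 350.532], [-0.999, 0.013, 0.03, -19.836], [-0.032, -0.178, -0.983, 930.526], [0.0, 0.0, 0.0, 1.0]]
scene [[493.9, 0.0, 279.4], [0.0, 493.9, 204.4], [0.0, 0.0, 1.0]] [[-0.838, 0.395, -0.377, 894.435], [0.546, 0.597, -0.588, 634.055], [-0.007, -0.699, -0.716, 795.032], [0.0, 0.0, 0.0, 1.0]]
wrist [[330.9, 0.0, 282.5], [0.0, 330.9, 209.0], [0.0, 0.0, 1.0]] [[0.301, 0.916, 0.264, 137.746], [0.954, -0.289, -0.084, 665.201], [-0.001, 0.277, -0.961, 373.128], [0.0, 0.0, 0.0, 1.0]]
top impeller 0.62 [231. 291.] [478. -10.   0.]
top impeller 0.53 [173. 383.] [ 615. -233.    0.]
top jar_lid 0.79 [174. 386.] [ 613. -240.    0.]
top ejector_pin 0.78 [166. 253.] [637.  80.   6.]
top ejector_pin 0.71 [180. 193.] [605. 226.   6.]
top stone 0.84 [247. 225.] [442. 145.   0.]
top impeller_nest 0.86 [203. 443.] [ 540. -371.    0.]
top impeller_nest 0.39 [230. 293.] [481. -16.   0.]
top lid_nest 0.75 [268. 415.] [ 390. -296.    0.]
top lid_nest 0.44 [213. 130.] [527. 377.   0.]
top pin_cradle 0.67 [176. 193.] [617. 228.   0.]
top stone_case 0.93 [159. 319.] [655. -81.   0.]
top burr_holder 0.46 [214. 135.] [524. 363.   6.]
```

```bash
python3 - <<'E'
import cv2
im=cv2.imread('pics/top0.png')[90:330,70:500]
cv2.imwrite('pics/top0c.png',cv2.resize(im,None,fx=1.85,fy=1.85,interpolation=cv2.INTER_CUBIC))
E
```

```text
(no output)
```

View pics/top0c.png

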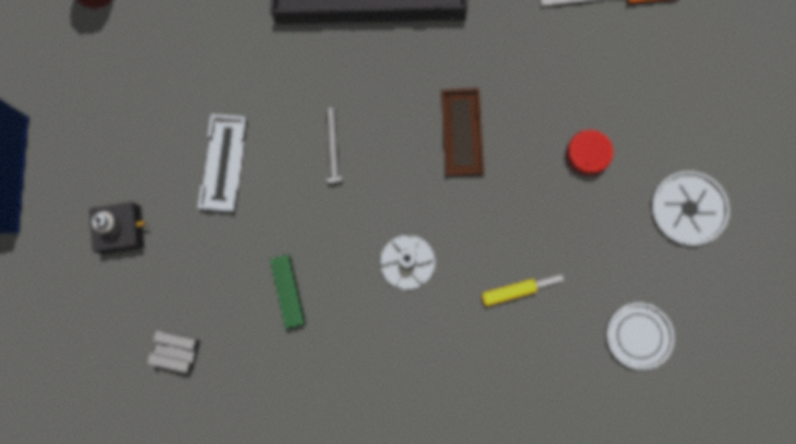

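View pics/scene0.png

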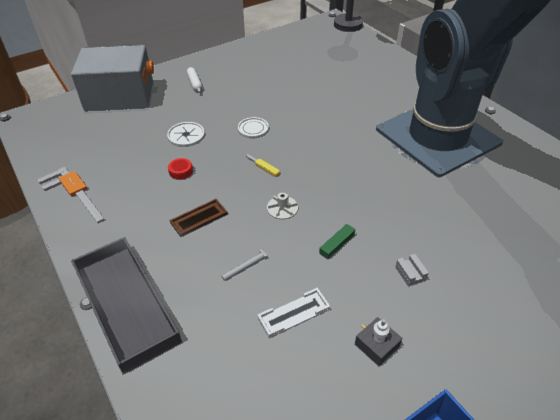

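The top view shows all four pieces and all four holders, and it agrees with the network spots: impeller (290,231), lid (387,173), pin (250,168), stone (226,247). The burr holder is at (130,213), well clear. Next I'll measure the yaws and plan the first move.

```bash
cat >> h.py <<'E'
def go(*targets):
    """targets: (x,y,z,yaw) world, tool down -> row numbers from present pose"""
    t,r=tool()
    for x,y,z,yaw in targets:
        y0=r.as_euler('xyz')[2]; yaw=y0+(yaw-y0+np.pi/2)%np.pi-np.pi/2
        d=r.inv().apply(np.array([x,y,z])-t); w=(r.inv()*R.from_euler('xyz',[np.pi,0,yaw])).as_rotvec()
        print('row',np.round(d,1),np.round(w,3),'yaw',round(yaw,3))
def st():
    s=observe();print('t',round(s['t'],2),np.round(s['tool_pos'],1),np.round(s['tcp_rot'],3),'F',np.round(s['ft_force'],1),'w',round(float(s['width'])*85.4,1),'j7',round(s['joint_positions'][6],2))
def spots(cam,**H):
    out={}
    P=camera_params(cam); read_camera(cam)
    for n,h in H.items():
        for d in spot_point(n,cam)[:2]:
            l=d['location'];p=ray(P,(l[1],l[0]),h);print(n,round(d['score'],2),np.round(l),np.round(p,1))
    return P
E
python3 - <<'E'
from h import *
P=camera_params('top');f=lambda c,r:(70+c/1.85,90+r/1.85)
for n,a,b,h in [('pin',(331,108),(334,183),6),('stone',(281,257),(294,327),20),('cradle',(228,115),(217,212),10),('case',(461,90),(464,175),10)]:
    A,B=ray(P,f(*a),h),ray(P,f(*b),h);d=A-B;print(n,np.round((A+B)/2),np.linalg.norm(d).round(),'yaw of axis',np.arctan2(d[1],d[0]).round(3))
go((470,-15,190,0))
E
```

```text
pin [631.  87.   6.] 102.0 yaw of axis 0.046
stone [439. 141.  20.] 89.0 yaw of axis 0.201
cradle [609. 231.  10.] 131.0 yaw of axis -0.077
case [645. -83.  10.] 115.0 yaw of axis 0.009
row [-547.4  452.6   19.3] [-0.    -0.     1.264] yaw 0.0
```

```bash
python3 -m jog '-547 453 19 0 0 1.264 60; -547 453 19 0 0 1.264 60; -547 453 19 0 0 1.264 60; -547 453 19 0 0 1.264 60; -547 453 19 0 0 1.264 60; -547 453 19 0 0 1.264 60; -547 453 19 0 0 1.264 60; -547 453 19 0 0 1.264 60; -547 453 19 0 0 1.264 60; -547 453 19 0 0 1.264 60; -547 453 19 0 0 1.264 60; -547 453 19 0 0 1.264 60'; python3 -c "
from h import *
go((470,-15,190,0))"
```

```text
t: 1.85
tool_pos: [429.6, 85.9, 193.6]
tcp_rot: [-3.141, -0.001, 0.001]
ft_force: [0.9, 0.7, -0.0]
width: 0.706
row [ 40.3 100.9   3.6] [-0.001 -0.001  0.001] yaw 0.0
```

```bash
python3 -m jog '20 50 4 0 0 0 50; 40 101 4 0 0 0 50; 40 101 4 0 0 0 50; 40 101 4 0 0 0 50'; python3 - <<'E'
from h import *
st()
snap('wrist','w1.png')
P=spots('wrist',impeller=0,stone=0)
print(proj(P,(478,-10,38)))
E
```

```text
t: 2.25
tool_pos: [470.1, -17.2, 189.7]
tcp_rot: [-3.141, -0.002, -0.004]
ft_force: [0.4, 0.8, -0.6]
width: 0.584
t 2.25 [470.1 -17.2 189.7] [-3.141e+00 -2.000e-03 -4.000e-03] F [ 0.4  0.8 -0.6] w 49.9 j7 0.17
impeller 0.67 [174. 289.] [477.8  -6.8   0. ]
stone 0.65 [ 21. 249.] [439.1 141.8   0. ]
[289.80270809 184.32024043]
```

View pics/w1.png

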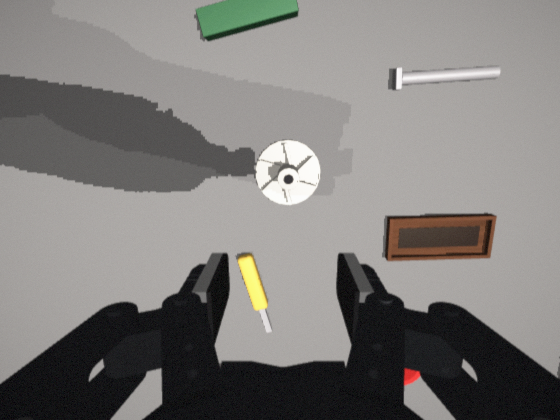

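The wrist view shows the impeller disc at about (288,172), its hub hole at (288,179), the stone at top left, the pin at top right and the case at (440,237).

```bash
python3 - <<'E'
from h import *
P=camera_params('wrist')
print('disc',ray(P,(288,172),4)[:2],'hub',ray(P,(288.5,179),38)[:2])
mid=lambda a,b:(ray(P,a,b[2] if 0 else 0))
for n,c,h in [('case',[(386,217),(494,214),(493,259),(387,262)],10),('pin',[(396,78.5),(499,72)],8)]:
    W=np.array([ray(P,p,h) for p in c]);d=(W[1]-W[0]);print(n,W.mean(0).round(1),np.arctan2(d[1],d[0]).round(3),np.linalg.norm(d).round(1))
go((478,-9,60,0),(478,-9,17,0))
E
```

```text
disc [476.40061768  -1.54957195] hub [476.29532563  -2.6670848 ]
case [645.7 -74.3  10. ] 0.033 117.3
pin [631.1  94.9   8. ] 0.064 100.0
row [  8.7  -4.  129.5] [-0.001 -0.001  0.003] yaw 0.0
row [  8.6  -4.  172.5] [-0.001 -0.001  0.003] yaw 0.0
```

```bash
python3 -m jog '7 -10 50 0 0 0 50; 7 -10 95 0 0 0 50; 7 -10 95 0 0 0 50; 7 -10 95 0 0 0 50; 7 -10 95 0 0 0 50'; python3 - <<'E'
from h import *
st()
im,P=snap('wrist','w2.png')
P=spots('wrist',impeller=0)
print(proj(P,(477,-7,38)),proj(P,(477,-7,4)))
g=cv2.cvtColor(im,cv2.COLOR_RGB2GRAY);m=((g>150)*255).astype(np.uint8)
for c in cv2.findContours(m,0,2)[0]:
    if cv2.contourArea(c)>1500: print(cv2.minEnclosingCircle(c))
E
```

```text
t: 2.95
tool_pos: [477.3, -2.9, 96.5]
tcp_rot: [-3.14, -0.003, 0.004]
ft_force: [0.4, -0.1, 0.2]
width: 0.581
t 2.95 [477.3  -2.9  96.5] [-3.14e+00 -3.00e-03  4.00e-03] F [ 0.4 -0.1  0.2] w 49.6 j7 0.26
[279.90479631 223.81439659] [280.01481706 210.50707627]
((279.0, 196.0), 334.7626953125)
```

View pics/w2.png

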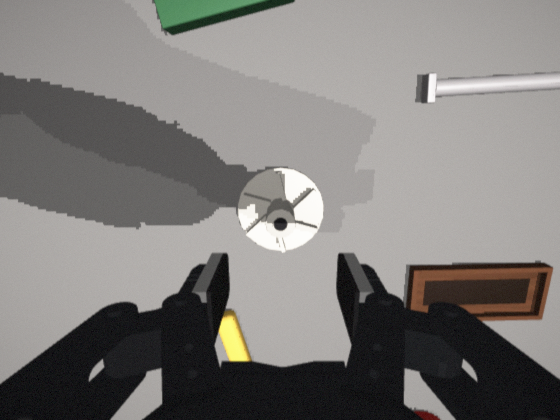

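The hub hole is at (280,224) and the disc centre at (280,209). Both match a projection of (477,-7), so I'm descending there.

```bash
python3 -m jog '0 4 40 0 0 0 50; 0 4 79 0 0 0 50; 0 4 79 0 0 0 50; 0 4 79 0 0 0 50; 0 4 79 0 0 0 0; 0 4 79 0 0 0 0; 0 4 79 0 0 0 0; 0 4 79 0 0 0 0; 0 4 79 0 0 0 0;0 4 79 0 0 0 0;0 4 79 0 0 0 0'; python3 - <<'E'
from h import *
st()
go((477,-7,90,0),(540,-371,90,-0.6))
E
```

```text
t: 4.2
tool_pos: [477.6, -6.8, 17.3]
tcp_rot: [-3.14, -0.004, 0.003]
ft_force: [0.5, 0.0, 0.7]
width: -0.001
t 4.2 [477.6  -6.8  17.3] [-3.14e+00 -4.00e-03  3.00e-03] F [0.5 0.  0.7] w -0.0 j7 0.36
row [ -0.3   0.1 -72.7] [-0.002 -0.004  0.003] yaw 0.0
row [ 61.5 364.3 -73.2] [-0.003 -0.003  0.603] yaw -0.6
```

The jaws closed completely, so the grip missed. I'm looking again.

```bash
python3 - <<'E'
from h import *
im,P=snap('wrist','w3.png')
P=spots('wrist',impeller=0)
t,r=tool(); print(proj(P,t),proj(P,t+[0,0,19]),proj(P,(477,-7,38)))
im,P=snap('scene'); t=im[150:270,200:360]
im2,P2=snap('top'); u=im2[180:280,230:350]
cv2.imwrite('pics/s3.png',np.vstack([cv2.resize(t,(640,480))])[:,:,::-1])
E
```

```text
impeller 0.88 [239. 277.] [475.4  -6.5   0. ]
[280.59937651 251.21707611] [280.56529014 266.844731  ] [279.29859292 268.80627975]
```

View pics/w3.png

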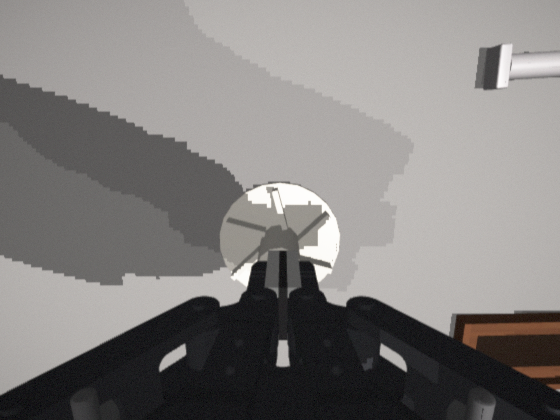

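View pics/s3.png

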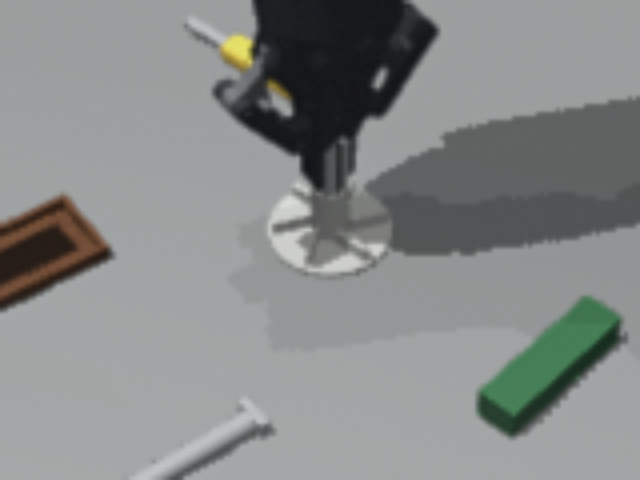

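```bash
python3 - <<'E'
from h import *
P=camera_params('wrist')
print(np.array(P['extrinsics'])[:3,3],ray(P,(280,238),4),ray(P,(280,238),38),proj(P,(477,-7,4)),proj(P,(477,-7,38)))
t,r=tool()
P=camera_params('scene')
f=lambda p:((proj(P,p)-[200,150])*4).round()
print('tip',f(t),'tip+50',f(t+[0,0,50]),'hubtop',f((477,-7,38)),'disc',f((477,-7,4)))
E
```

```text
[477.5608414   63.64646246 182.01010861] [477.24477381  -4.31697706   4.        ] [477.30514285   8.66406633  38.        ] [279.56472101 242.36930121] [279.28881152 268.79932359]
tip [326. 211.] tip+50 [326. 145.] hubtop [327. 184.] disc [327. 227.]
```

The scene crop shows the shut fingertips above the hub, although the reported TCP z is 17. The real tips seem to sit higher than the reported TCP, so I'll raise the arm and measure the tip height before going on.

```bash
python3 -m jog '0 0 -50 0 0 0 0; 0 0 -60 0 0 0 0; 0 0 -60 0 0 0 0; 0 0 -60 0 0 0 0'; python3 - <<'E'
from h import *
st();t,r=tool()
im,P=snap('scene'); c=im[135:235,230:330]; a=cv2.resize(c,(400,400),interpolation=2)
for dz in (0,20,40): print('scene',dz,((proj(P,t+[0,0,dz])-[230,135])*4).round())
im,P=snap('wrist'); c=im[200:300,230:330]; b=cv2.resize(c,(400,400),interpolation=2)
for dz in (0,20,40):
  for dy in (11,0): print('wrist',dz,dy,((proj(P,t+[0,dy,dz])-[230,200])*4).round())
cv2.imwrite('pics/tip.png',np.hstack([a,b])[:,:,::-1])
E
```

```text
t: 4.85
tool_pos: [477.3, -6.6, 77.0]
tcp_rot: [-3.139, -0.004, 0.004]
ft_force: [0.0, -0.6, -0.1]
width: -0.004
t 4.85 [477.3  -6.6  77. ] [-3.139 -0.004  0.004] F [ 0.  -0.6 -0.1] w -0.3 j7 0.3
scene 0 [206. 192.]
scene 20 [206. 164.]
scene 40 [206. 135.]
wrist 0 11 [205. 128.]
wrist 0 0 [205. 205.]
wrist 20 11 [206. 186.]
wrist 20 0 [205. 272.]
wrist 40 11 [206. 261.]
wrist 40 0 [205. 357.]
```

View pics/tip.png

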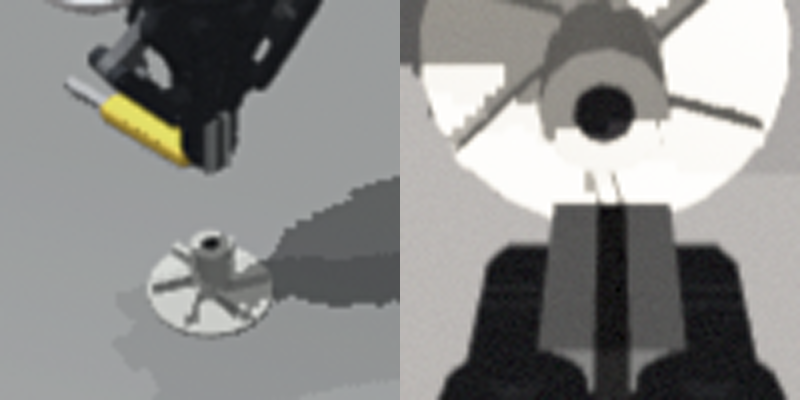

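Both views put the real tips about 20–23 mm above the reported TCP, and the shut fingers passing over the 38 mm hub confirm at least 20.7 mm. I'll aim with that offset, so a reported z of about -3 puts the tips near 18.

```bash
python3 -m jog '0 0 0 0 0 0 50; 0 0 0 0 0 0 50; 0 0 0 0 0 0 50;0 0 20 0 0 0 50; 0 0 50 0 0 0 50; 0 0 70 0 0 0 50; 0 0 80 0 0 0 50; 0 0 80 0 0 0 0; 0 0 80 0 0 0 0; 0 0 80 0 0 0 0; 0 0 80 0 0 0 0; 0 0 80 0 0 0 0'; python3 - <<'E'
from h import *
st()
E
```

```text
t: 6.15
tool_pos: [477.5, -6.5, -3.0]
tcp_rot: [-3.139, -0.004, 0.004]
ft_force: [0.3, 0.5, 4.5]
width: 0.232
t 6.15 [477.5  -6.5  -3. ] [-3.139 -0.004  0.004] F [0.3 0.5 4.5] w 19.8 j7 0.39
```

```bash
python3 -m jog '0 0 -40 0 0 0 0; 0 0 -80 0 0 0 0; 31 180 -80 0 0 0.3 0; 61 340 -80 0 0 0.6 0; 61 340 -80 0 0 0.6 0; 61 340 -80 0 0 0.6 0; 61 340 -80 0 0 0.6 0; 61 340 -80 0 0 0.6 0; 61 340 -80 0 0 0.6 0; 61 340 -80 0 0 0.6 0; 61 340 -80 0 0 0.6 0; 61 340 -80 0 0 0.6 0'; python3 - <<'E'
from h import *
st()
im,P=snap('wrist','w4.png')
spots('wrist',impeller=0,impeller_nest=0,jar_lid=0,lid_nest=0,stone_case=0)
for p in [(540,-371,9),(540,-371,4)]: print(proj(P,p))
E
```

```text
t: 7.35
tool_pos: [539.5, -344.9, 76.3]
tcp_rot: [-3.137, -0.001, -0.595]
ft_force: [-0.3, 0.5, 0.0]
width: 0.232
t 7.35 [ 539.5 -344.9   76.3] [-3.137e+00 -1.000e-03 -5.950e-01] F [-0.3  0.5  0. ] w 19.8 j7 0.33
impeller 0.97 [253. 283.] [ 521.5 -373.1    0. ]
jar_lid 0.74 [ 27. 287.] [ 613.4 -242.     0. ]
lid_nest 0.69 [266.  82.] [ 382.6 -292.7    0. ]
[301.88217619 242.78280348]
[301.50584497 240.37205171]
```

View pics/w4.png

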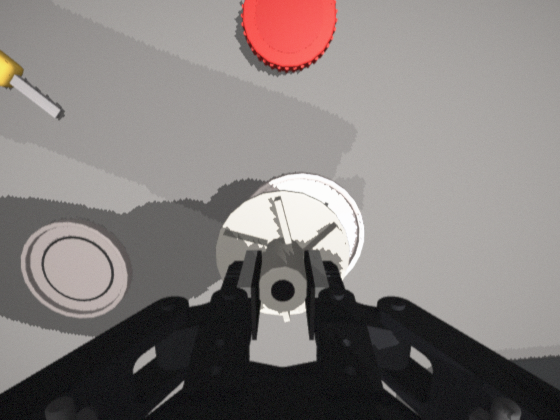

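The impeller is held. The nest rim shows behind it, with its top at (300,173) and right edge at (365,235). The lid nest centre is at (76,268).

```bash
python3 - <<'E'
from h import *
P=camera_params('wrist')
th=np.linspace(0,2*np.pi,361)
for c in [(540,-371),(538,-367),(540,-367)]:
    q=np.array([proj(P,(c[0]+48*np.cos(a),c[1]+48*np.sin(a),9)) for a in th]);print(c,'top',q[:,1].min().round(),'right',q[:,0].max().round())
print('lidnest',ray(P,(76,268),4))
q=np.array([proj(P,(613.4+28.5*np.cos(a),-240+28.5*np.sin(a),22)) for a in th]);print('lid L,R,top?',q.min(0),q.max(0))
go((539,-368,75,-.6),(539,-368,30,-.6),(539,-368,2.5,-.6))
E
```

```text
(540, -371) top 179.0 right 365.0
(538, -367) top 176.0 right 360.0
(540, -367) top 174.0 right 362.0
lidnest [ 381.1643367  -292.25662234    4.        ]
lid L,R,top? [236.39584587 -43.50355703] [332.97026072  65.05540782]
row [11.9 18.8  1.6] [-0.004 -0.002  0.005] yaw -0.6
row [11.8 19.  46.6] [-0.004 -0.002  0.005] yaw -0.6
row [11.7 19.1 74.1] [-0.004 -0.002  0.005] yaw -0.6
```

```bash
python3 -m jog '15 18 0 0 0 0 0; 15 18 25 0 0 0 0; 15 18 50 0 0 0 0; 15 18 65 0 0 0 0; 15 18 74 0 0 0 0; 15 18 75 0 0 0 0;  15 18 75 0 0 0 0; 15 18 75 0 0 0 0'; python3 - <<'E'
from h import *
st()
E
```

```text
t: 8.5
tool_pos: [542.8, -369.4, 2.6]
tcp_rot: [-3.138, -0.003, -0.595]
ft_force: [-0.2, -0.2, -0.5]
width: 0.23
t 8.5 [ 542.8 -369.4    2.6] [-3.138e+00 -3.000e-03 -5.950e-01] F [-0.2 -0.2 -0.5] w 19.6 j7 0.4
```

Now go down the last 1–2 mm, release, retreat and head over to the lid at about (613,-241).

```bash
python3 -m jog '0 0 1.5 0 0 0 0; 0 0 1.5 0 0 0 0; 0 0 1.5 0 0 0 45; 0 0 1.5 0 0 0 45; 0 0 1.5 0 0 0 45; 0 0 1.5 0 0 0 45; 0 0 -40 0 0 0 45; 0 0 -80 0 0 0 60; 0 0 -110 0 0 0 80; 0 -60 -110 0 0 0 80; 0 -60 -110 0 0 0 80; 0 -60 -110 0 0 0 80'; python3 - <<'E'
from h import *
st()
im,P=snap('wrist','w5.png')
spots('wrist',impeller=4,impeller_nest=0,jar_lid=0)
print(proj(P,(542,-368,9)),proj(P,(542.8,-369.4,42)))
go((613,-241,60,-0.37),(613,-241,-12,-.37))
E
```

```text
t: 9.7
tool_pos: [577.9, -316.5, 112.5]
tcp_rot: [-3.136, -0.003, -0.59]
ft_force: [-0.9, -0.4, -0.5]
width: 0.934
t 9.7 [ 577.9 -316.5  112.5] [-3.136e+00 -3.000e-03 -5.900e-01] F [-0.9 -0.4 -0.5] w 79.8 j7 0.25
jar_lid 0.85 [ 94. 268.] [ 615.8 -240.5    0. ]
[280.35286037 271.4984196 ] [282.04867993 291.08592125]
row [-13.7 -87.5  52.9] [-0.003 -0.003 -0.227] yaw -0.37
row [-13.9 -87.3 124.9] [-0.003 -0.003 -0.227] yaw -0.37
```

View pics/w5.png

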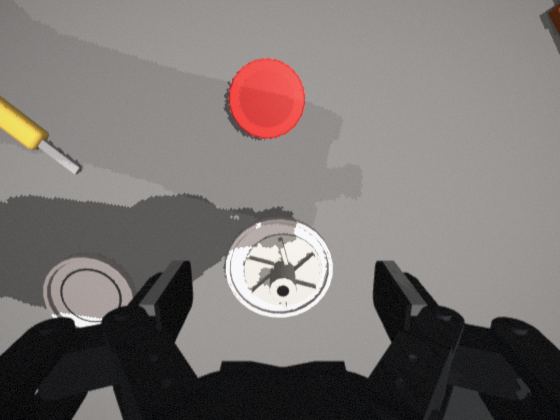

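The impeller lies inside the nest rim (nest at (279,268), impeller at (286,268)). The lid top is centred at about (267,98).

```bash
python3 - <<'E'
from h import *
im=cv2.imread('pics/w5.png');P=camera_params('wrist')
b,g,r=[im[:,:,i].astype(int) for i in range(3)]
m=((r>140)&(g<70)).astype(np.uint8)*255
c=max(cv2.findContours(m,0,2)[0],key=cv2.contourArea);q=cv2.minEnclosingCircle(c);print(q)
for z in(11,22):print(ray(P,q[0],z))
p=ray(P,q[0],16);x,y=p[:2]
print('nest',ray(P,(89,293),4))
go((x,y,30,-.37),(x,y,-17,-.37))
E
```

```text
((257.5, 106.0), 25.831281661987305)
[ 603.13972679 -246.58149586   11.        ]
[ 603.60316845 -247.24220992   22.        ]
nest [ 378.75368692 -293.39025619    4.        ]
row [-18.5 -77.1  82.9] [-0.003 -0.003 -0.227] yaw -0.37
row [-18.6 -77.  129.9] [-0.003 -0.003 -0.227] yaw -0.37
```

```bash
python3 - <<'E'
from h import *
im=cv2.imread('pics/w5.png');P=camera_params('wrist')
b,g,r=[im[:,:,i].astype(int) for i in range(3)]
m=((r-g>50)&(r-b>50)).astype(np.uint8)*255; m[:,400:]=0; m[:50]=0
c=max(cv2.findContours(m,0,2)[0],key=cv2.contourArea);print(cv2.minEnclosingCircle(c),cv2.boundingRect(c))
th=np.linspace(0,2*np.pi,181)
def pred(p):
    q=np.array([proj(P,(p[0]+28.5*np.cos(a),p[1]+28.5*np.sin(a),z)) for a in th for z in(0,22)]);return np.r_[q.min(0),q.max(0)]
x0,y0,w,h=cv2.boundingRect(c);obs=np.array([x0,y0,x0+w,y0+h])
from scipy.optimize import least_squares
s=least_squares(lambda p:pred(p)-obs,[613,-241]);p=s.x;print(p,s.fun.round(1))
go((*p,40,-.37),(*p,-17,-.37))
E
```

```text
((266.0, 98.0), 41.30385208129883) (228, 57, 78, 83)
[ 611.91838561 -247.60214199] [ 0.1  0.6 -0.1 -0.6]
row [-10.9 -81.4  72.9] [-0.003 -0.003 -0.227] yaw -0.37
row [-11.1 -81.2 129.9] [-0.003 -0.003 -0.227] yaw -0.37
```

```bash
python3 -m jog '-11 -40 0 0 0 -0.15 83; -11 -79 40 0 0 -0.227 83; -11 -79 72 0 0 -0.227 83; -11 -79 72 0 0 -0.227 83; -11 -79 72 0 0 -0.227 83; -11 -79 72 0 0 -0.227 83'; cat >> h.py <<'E'
def lidfit(fn):
    from scipy.optimize import least_squares
    im,P=snap('wrist',fn);r,g,b=[im[:,:,i].astype(int) for i in range(3)]
    m=((r-g>50)&(r-b>50)).astype(np.uint8)*255
    n,L,S,C=cv2.connectedComponentsWithStats(m);i=1+S[1:,4].argmax();x0,y0,w,h=S[i,:4];obs=np.array([x0,y0,x0+w,y0+h]);print(obs)
    th=np.linspace(0,2*np.pi,181)
    def pred(p):
        q=np.array([proj(P,(p[0]+28.5*np.cos(a),p[1]+28.5*np.sin(a),z)) for a in th for z in(0,22)]);return np.r_[q.min(0),q.max(0)]
    s=least_squares(lambda p:(pred(p)-obs),[613,-241]);print(s.x.round(1),s.fun.round(1));return s.x
E
python3 - <<'E'
from h import *
st();p=lidfit('w6.png');go((*p,-17,-.37))
spots('wrist',jar_lid=0)
E
```

```text
t: 10.55
tool_pos: [610.5, -252.3, 42.9]
tcp_rot: [-3.141, -0.006, -0.373]
ft_force: [0.5, -0.3, -0.2]
width: 0.969
t 10.55 [ 610.5 -252.3   42.9] [-3.141 -0.006 -0.373] F [ 0.5 -0.3 -0.2] w 82.8 j7 0.35
[233 167 330 263]
[ 614.8 -241.9] [ 0.1 -1.1 -0.1  1.1]
row [ -0.3 -10.8  60.1] [-0.001 -0.007 -0.003] yaw -0.37
jar_lid 0.86 [212. 281.] [ 613.8 -243.2    0. ]
```

View pics/w6.png

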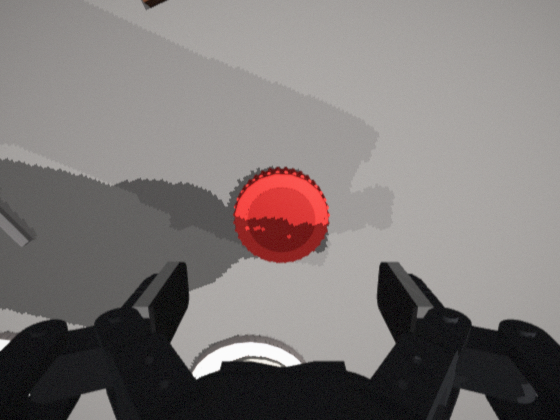

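The lid is at (282,214) in this close view, which gives (614.5,-242.5) and matches the top camera. Descending and gripping.

```bash
python3 -m jog '0 -10 20 0 0 0 83; 0 -10 40 0 0 0 83; 0 -10 55 0 0 0 83; 0 -10 60 0 0 0 83; 0 -10 60 0 0 0 40; 0 -10 60 0 0 0 40; 0 -10 60 0 0 0 40;0 -10 60 0 0 0 40;0 -10 60 0 0 0 40;0 -10 60 0 0 0 40'; python3 - <<'E'
from h import *
st()
E
```

```text
t: 11.7
tool_pos: [615.5, -242.6, -15.9]
tcp_rot: [-3.14, -0.008, -0.372]
ft_force: [-0.0, -0.7, 6.0]
width: 0.627
t 11.7 [ 615.5 -242.6  -15.9] [-3.14  -0.008 -0.372] F [-0.  -0.7  6. ] w 53.6 j7 0.38
```

```bash
python3 - <<'E'
from h import *
go((614,-242,60,-.37),(385,-280,65,-.65))
E
```

```text
row [ -1.   -0.1 -75.9] [-0.002 -0.008 -0.002] yaw -0.37
row [-200.5  118.5  -82.7] [-0.003 -0.008  0.278] yaw -0.65
```

```bash
python3 -m jog '0 0 -40 0 0 0 40; 0 0 -76 0 0 0 40; -100 60 -81 0 0 0.14 40; -200 118 -82 0 0 0.278 40; -200 118 -82 0 0 0.278 40; -200 118 -82 0 0 0.278 40; -200 118 -82 0 0 0.278 40; -200 118 -82 0 0 0.278 40; -200 118 -82 0 0 0.278 40; -200 118 -82 0 0 0.278 40; -200 118 -82 0 0 0.278 40'; python3 - <<'E'
from h import *
st()
im,P=snap('wrist','w7.png')
spots('wrist',lid_nest=0,jar_lid=0)
th=np.linspace(0,2*np.pi,181)
for c in [(381,-293),(386,-293),(381,-288),(390,-296)]:
    q=np.array([proj(P,(c[0]+41*np.cos(a),c[1]+41*np.sin(a),9)) for a in th]);print(c,q.min(0).round(),q.max(0).round())
E
```

```text
t: 12.8
tool_pos: [387.1, -279.5, 64.2]
tcp_rot: [-3.138, -0.008, -0.648]
ft_force: [-0.4, -0.6, -0.1]
width: 0.625
t 12.8 [ 387.1 -279.5   64.2] [-3.138 -0.008 -0.648] F [-0.4 -0.6 -0.1] w 53.4 j7 0.42
jar_lid 0.75 [265. 283.] [ 364.8 -310.8    0. ]
(381, -293) [228. 183.] [344. 292.]
(386, -293) [234. 179.] [350. 288.]
(381, -288) [224. 177.] [340. 287.]
(390, -296) [241. 179.] [357. 288.]
```

View pics/w7.png

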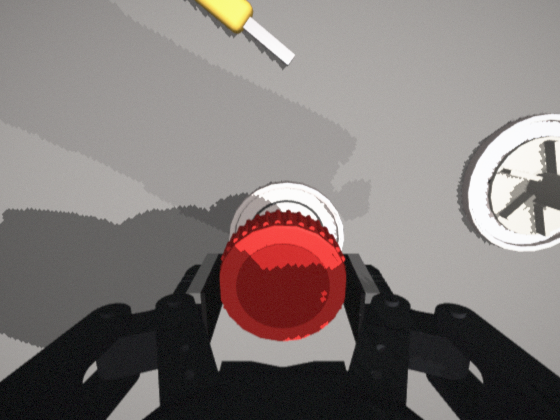

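The nest rim spans 229–345 with its top at 181, so its centre is (382,-292.5). The lid is held level.

```bash
python3 - <<'E'
from h import *
go((382,-292.5,30,-.65),(382,-292.5,-11,-.65))
E
```

```text
row [ 4.3 13.  34.1] [-0.004 -0.007  0.001] yaw -0.65
row [ 4.  13.1 75.1] [-0.004 -0.007  0.001] yaw -0.65
```

```bash
python3 -m jog '4 13 0 0 0 0 40; 4 13 30 0 0 0 40; 4 13 55 0 0 0 40; 4 13 68 0 0 0 40; 4 13 73 0 0 0 40; 4 13 75 0 0 0 40; 4 13 76 0 0 0 40; 4 13 76 0 0 0 40'; python3 - <<'E'
from h import *
st()
E
```

```text
t: 13.8
tool_pos: [382.4, -292.6, -11.4]
tcp_rot: [-3.138, -0.008, -0.649]
ft_force: [0.4, 0.5, -0.5]
width: 0.624
t 13.8 [ 382.4 -292.6  -11.4] [-3.138 -0.008 -0.649] F [ 0.4  0.5 -0.5] w 53.3 j7 0.55
```

```bash
python3 -m jog '0 0 0.5 0 0 0 80; 0 0 0.5 0 0 0 80; 0 0 0.5 0 0 0 80; 0 0 0.5 0 0 0 80; 0 0 -40 0 0 0 80; 0 0 -90 0 0 0 80; 0 0 -110 0 0 0 80; 0 -40 -110 0 0 0 60; 0 -40 -110 0 0 0 60;0 -40 -110 0 0 0 60'; python3 - <<'E'
from h import *
st()
im,P=snap('wrist','w8.png')
p=lidfit('w8b.png')
r,g,b=[im[:,:,i].astype(int) for i in range(3)]
go((600,90,110,-1.52))
E
```

```text
t: 14.8
tool_pos: [406.1, -259.5, 98.7]
tcp_rot: [-3.137, -0.008, -0.646]
ft_force: [-0.7, -1.1, 0.0]
width: 0.706
t 14.8 [ 406.1 -259.5   98.7] [-3.137 -0.008 -0.646] F [-0.7 -1.1  0. ] w 60.3 j7 0.33
[247 220 320 294]
[ 381.8 -294.6] [ 0.6 -0.3 -0.6  0.3]
row [ -56.8 -397.3  -10.5] [-0.007 -0.006  0.871] yaw -1.52
```

View pics/w8.png

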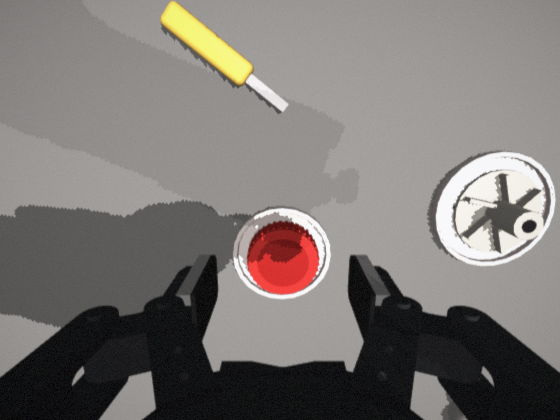

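The lid sits flat inside its nest rim, centred at (283,256). Next I'm going to a point from which both the pin and the cradle can be seen.

```bash
python3 -m jog '-98 -426 -30 0 0 0.87 50; -98 -426 -30 0 0 0.87 50; -98 -426 -30 0 0 0.87 50; -98 -426 -30 0 0 0.87 50; -98 -426 -30 0 0 0.87 50; -98 -426 -30 0 0 0.87 50; -98 -426 -30 0 0 0.87 50; -98 -426 -30 0 0 0.87 50; -98 -426 -30 0 0 0.87 50; -98 -426 -30 0 0 0.87 50; -98 -426 -30 0 0 0.87 50; -98 -426 -30 0 0 0.87 50'; python3 -m jog '0 0 0 0 0 0 50; 0 0 0 0 0 0 50; 0 0 0 0 0 0 50'; python3 - <<'E'
from h import *
st()
im,P=snap('wrist','w9.png')
spots('wrist',ejector_pin=6,pin_cradle=0,stone=0,stone_case=0)
st()
E
```

```text
t: 16.1
tool_pos: [584.0, 135.7, 129.1]
tcp_rot: [-3.134, -0.003, -1.522]
ft_force: [0.4, -0.2, 0.2]
width: 0.59
t: 16.4
tool_pos: [583.9, 134.9, 129.3]
tcp_rot: [-3.134, -0.003, -1.524]
ft_force: [0.3, 0.2, 0.1]
width: 0.587
t 16.4 [583.9 134.9 129.3] [-3.134e+00 -3.000e-03 -1.524e+00] F [0.3 0.2 0.1] w 50.1 j7 -1.14
ejector_pin 0.68 [151. 338.] [627.7  89.7   6. ]
pin_cradle 0.57 [161. 174.] [611.5 233.3   0. ]
stone 0.92 [335. 269.] [436.4 142.3   0. ]
stone_case 0.92 [136. 533.] [647.8 -80.3   0. ]
t 16.7 [584.  135.7 129.1] [-3.134e+00 -3.000e-03 -1.522e+00] F [ 0.  -0.5  0.2] w 50.3 j7 -1.14
```

View pics/w9.png

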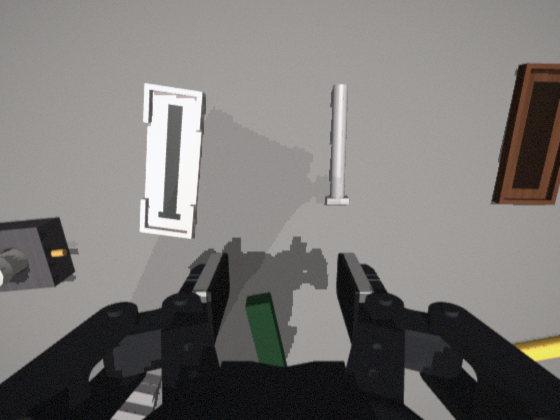

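The pin runs from its tip at (340,86) to its head at (337,203). The cradle corners are about (146,84), (205,93), (193,238) and (140,232).

```bash
python3 - <<'E'
from h import *
P=camera_params('wrist')
A,B=ray(P,(340,86),9),ray(P,(337,202),6);d=A-B
print('pin',(A+B)/2,np.hypot(*d[:2]),np.arctan2(d[1],d[0]))
W=np.array([ray(P,p,14) for p in [(146,84),(205,93),(193,238),(140,232)]]);print(W.round(1))
d=(W[0]+W[1]-W[2]-W[3])/2;print('cradle',W.mean(0),np.linalg.norm(d),np.linalg.norm(W[0]-W[1]),np.arctan2(d[1],d[0]))
go((630,90,60,-1.52))
E
```

```text
pin [631.18987888  90.557162     7.5       ] 97.89722524050717 0.07382257671778907
[[673.3 249.1  14. ]
 [668.9 202.4  14. ]
 [544.7 214.8  14. ]
 [548.1 262.   14. ]]
cradle [608.75510462 232.11254594  14.        ] 125.36346252637533 46.91499299446318 -0.10098169526662182
row [ 47.7 -43.2  69.6] [-0.008 -0.003 -0.002] yaw -1.52
```

```bash
python3 -m jog '47 -44 0 0 0 -0.015 40; 47 -44 60 0 0 -0.015 40; 47 -44 100 0 0 -0.015 40; 47 -44 125 0 0 -0.015 40; 47 -44 138 0 0 -0.015 40; 47 -44 140 0 0 -0.015 40; 47 -44 140 0 0 -0.015 40'; python3 - <<'E'
from h import *
st();im,P=snap('wrist','w10.png');P=camera_params('wrist')
for p in [(631+50*np.cos(.07),90.5+50*np.sin(.07),6),(631-50*np.cos(.07),90.5-50*np.sin(.07),6),(631,90.5,6)]:print(proj(P,p).round())
go((630,90.5,-18,-1.505))
E
```

```text
t: 17.4
tool_pos: [632.0, 90.4, -9.4]
tcp_rot: [-3.133, -0.004, -1.507]
ft_force: [0.3, -0.0, -0.3]
width: 0.465
t 17.4 [632.   90.4  -9.4] [-3.133 -0.004 -1.507] F [ 0.3 -0.  -0.3] w 39.7 j7 -0.94
[283. 165.]
[284. 352.]
[284. 266.]
row [-0.2  2.4  9.2] [-0.01  -0.003 -0.002] yaw -1.505
```

View pics/w10.png

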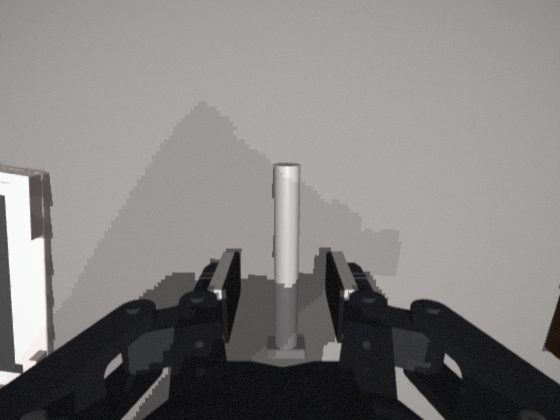

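The pin lies straight between the fingers, with its shaft along column 286, matching the prediction. Closing on it at about -18.

```bash
python3 -m jog '0 2 5 0 0 0 38; 0 2 8.5 0 0 0 38; 0 2 8.5 0 0 0 38; 0 2 8.5 0 0 0 0; 0 2 8.5 0 0 0 0; 0 2 8.5 0 0 0 0; 0 2 8.5 0 0 0 0; 0 2 8.5 0 0 0 0; 0 2 8.5 0 0 0 0'; python3 - <<'E'
from h import *
st()
go((630,90.5,50,-1.505),(609.5,232,50,-1.67),(609.5,232,0,-1.67))
E
```

```text
t: 18.35
tool_pos: [630.6, 90.3, -16.9]
tcp_rot: [-3.131, -0.003, -1.507]
ft_force: [-0.9, 1.1, 5.2]
width: 0.116
t 18.35 [630.6  90.3 -16.9] [-3.131e+00 -3.000e-03 -1.507e+00] F [-0.9  1.1  5.2] w 9.9 j7 -0.93
row [  0.   -0.1 -66.9] [-0.01  -0.003 -0.002] yaw -1.505
row [-142.5   11.3  -67.5] [-0.01  -0.002  0.163] yaw -1.67
row [-142.7   11.8  -17.5] [-0.01  -0.002  0.163] yaw -1.67
```

```bash
python3 -m jog '0 0 -40 0 0 0 0; 0 0 -67 0 0 0 0; -70 5 -67 0 0 0.08 0; -142 11 -67 0 0 0.163 0; -142 11 -67 0 0 0.163 0; -142 11 -67 0 0 0.163 0; -142 11 -67 0 0 0.163 0; -142 11 -67 0 0 0.163 0'; python3 - <<'E'
from h import *
st();im,P=snap('wrist','w11.png')
spots('wrist',pin_cradle=0,ejector_pin=60)
a=-.10;c=np.array([609.5,232])
for u,v in [(63,23),(63,-23),(-63,23),(-63,-23)]:
    print(proj(P,(c[0]+u*np.cos(a)-v*np.sin(a),c[1]+u*np.sin(a)+v*np.cos(a),14)).round())
go((609.5,232,50,-1.67),(609.5,232,-10,-1.67))
E
```

```text
t: 19.15
tool_pos: [610.0, 230.1, 49.5]
tcp_rot: [-3.131, -0.003, -1.671]
ft_force: [0.1, -0.1, -0.5]
width: 0.114
t 19.15 [610.  230.1  49.5] [-3.131e+00 -3.000e-03 -1.671e+00] F [ 0.1 -0.1 -0.5] w 9.7 j7 -1.35
pin_cradle 0.79 [225. 280.] [609.  232.4   0. ]
ejector_pin 0.94 [266. 282.] [606.3 231.2  60. ]
[242. 130.]
[320. 130.]
[248. 317.]
[314. 317.]
row [-1.8  0.9 -0.3] [-0.011 -0.002 -0.002] yaw -1.67
row [-2.   1.6 59.7] [-0.011 -0.002 -0.002] yaw -1.67
```

View pics/w11.png

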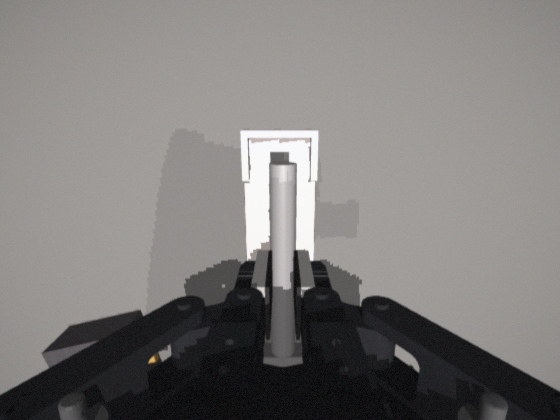

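The cradle's far corners at (242,130) and (319,130) match the prediction, and the pin is aligned with it. Lowering.

```bash
python3 -m jog '-2 1 25 0 0 0 0; -2 1 45 0 0 0 0; -2 1 55 0 0 0 0; -2 1 59 0 0 0 0; -2 1 60 0 0 0 0; -2 1 61 0 0 0 0;  -2 1 61 0 0 0 0'; python3 - <<'E'
from h import *
st()
E
```

```text
t: 20.05
tool_pos: [610.5, 232.0, -10.6]
tcp_rot: [-3.13, -0.001, -1.672]
ft_force: [0.1, -0.3, -1.1]
width: 0.115
t 20.05 [610.5 232.  -10.6] [-3.130e+00 -1.000e-03 -1.672e+00] F [ 0.1 -0.3 -1.1] w 9.8 j7 -1.3
```

```bash
python3 -m jog '0 0 0.5 0 0 0 0; 0 0 0.5 0 0 0 36; 0 0 0.5 0 0 0 36; 0 0 0.5 0 0 0 36; 0 0 0.5 0 0 0 36; 0 0 -30 0 0 0 36; 0 0 -70 0 0 0 36; 0 0 -110 0 0 0 50; 0 0 -120 0 0 0 50; 0 0 -120 0 0 0 50; 0 0 -120 0 0 0 50'; python3 - <<'E'
from h import *
st();im,P=snap('wrist','w12.png')
spots('wrist',pin_cradle=6,ejector_pin=12,burr_holder=6)
go((450,141,110,-1.37))
E
```

```text
t: 21.15
tool_pos: [608.5, 232.6, 108.3]
tcp_rot: [-3.131, -0.001, -1.672]
ft_force: [-1.0, 0.7, -0.5]
width: 0.585
t 21.15 [608.5 232.6 108.3] [-3.131e+00 -1.000e-03 -1.672e+00] F [-1.   0.7 -0.5] w 50.0 j7 -1.41
pin_cradle 0.72 [199. 282.] [612.5 233.3   6. ]
ejector_pin 0.86 [202. 284.] [610.8 231.5  12. ]
ejector_pin 0.75 [202. 282.] [611.4 233.7  12. ]
row [106.8 148.5  -3.1] [-0.01  -0.004 -0.302] yaw -1.37
```

```bash
python3 -m jog '107 148 -3 0 0 -0.3 50; 107 148 -3 0 0 -0.3 50; 107 148 -3 0 0 -0.3 50; 107 148 -3 0 0 -0.3 50; 107 148 -3 0 0 -0.3 50; 107 148 -3 0 0 -0.3 50; 107 148 -3 0 0 -0.3 50; 107 148 -3 0 0 -0.3 50; 107 148 -3 0 0 -0.3 50'; cat >> h.py <<'E'
def stonefit(fn):
    from scipy.optimize import least_squares
    im,P=snap('wrist',fn);r,g,b=[im[:,:,i].astype(int) for i in range(3)]
    m=((g-r>12)&(g-b>5)).astype(np.uint8)
    n,L,S,C=cv2.connectedComponentsWithStats(m);i=1+S[1:,4].argmax();m=(L==i).astype(np.uint8);print('bbox',S[i])
    def ren(p):
        c,s=np.cos(p[2]),np.sin(p[2]);q=np.array([proj(P,(p[0]+u*c-v*s,p[1]+u*s+v*c,z)) for u in(-45,45) for v in(-12,12) for z in (0,20)])
        return cv2.convexHull(q.astype(np.float32))
    H=cv2.convexHull(np.vstack([cc for cc in cv2.findContours(m,0,1)[0]])).astype(np.float32)
    def f(p):
        h=ren(p); return [cv2.pointPolygonTest(h,tuple(map(float,k[0])),True) for k in H]+[cv2.pointPolygonTest(H,tuple(map(float,k[0])),True) for k in h]
    s=least_squares(f,[438,141,.2],diff_step=1e-3,loss='soft_l1');print('stone',s.x.round(3),'res',np.round(s.fun,1));return s.x
E
python3 - <<'E'
from h import *
st();p=stonefit('w13.png');spots('wrist',stone=0)
go((450,141,110,-1.37),(p[0],p[1],60,p[2]-np.pi/2))
E
```

```text
t: 22.3
tool_pos: [451.2, 140.9, 109.7]
tcp_rot: [-3.132, -0.006, -1.372]
ft_force: [0.7, -0.9, -0.4]
width: 0.582
t 22.3 [451.2 140.9 109.7] [-3.132 -0.006 -1.372] F [ 0.7 -0.9 -0.4] w 49.7 j7 -0.99
bbox [ 258  162   35  110 3221]
stone [4.39529e+02 1.43828e+02 2.42000e-01] res [ 0.7  0.6  0.   0.   0.1  0.2  0.8  1.2  1.1  1.3  0.7  0.2  0.  -0.
  0.1  0.7  0.6  0.2 -2.1 -2.1 -0.9 -1.5 -1.5 -0.6]
stone 0.95 [212. 275.] [441.2 145.4   0. ]
row [-0.4  0.7 -0.3] [-0.009 -0.006 -0.002] yaw -1.37
row [-5.6 10.9 49.6] [-0.009 -0.006 -0.043] yaw -1.329
```

```bash
python3 -m jog '-5.5 11 0 0 0 -0.035 50; -5.5 11.5 50 0 0 -0.035 50; -5.5 11.5 90 0 0 -0.035 50; -5.5 11.5 110 0 0 -0.035 50; -5.5 11.5 120 0 0 -0.035 50; -5.5 11.5 122.5 0 0 -0.035 50; -5.5 11.5 122.5 0 0 -0.035 10; -5.5 11.5 122.5 0 0 -0.035 10; -5.5 11.5 122.5 0 0 -0.035 10; -5.5 11.5 122.5 0 0 -0.035 10; -5.5 11.5 122.5 0 0 -0.035 10; -5.5 11.5 122.5 0 0 -0.035 10'; python3 - <<'E'
from h import *
st()
go((440,144,70,-1.335),(640,-80,70,-1.55))
E
```

```text
t: 23.65
tool_pos: [439.7, 143.6, -12.0]
tcp_rot: [-3.132, -0.006, -1.337]
ft_force: [-2.1, -0.5, 7.0]
width: 0.256
t 23.65 [439.7 143.6 -12. ] [-3.132 -0.006 -1.337] F [-2.1 -0.5  7. ] w 21.9 j7 -0.72
row [  0.1  -1.2 -82. ] [-0.01  -0.006 -0.002] yaw -1.335
row [ 264.4 -143.7  -79.1] [-0.01  -0.004  0.213] yaw -1.55
```

```bash
python3 -m jog '0 0 -40 0 0 0 10; 0 0 -80 0 0 0 10; 264 -144 -80 0 0 0.21 10; 264 -144 -80 0 0 0.21 10; 264 -144 -80 0 0 0.21 10; 264 -144 -80 0 0 0.21 10; 264 -144 -80 0 0 0.21 10; 264 -144 -80 0 0 0.21 10; 264 -144 -80 0 0 0.21 10; 264 -144 -80 0 0 0.21 10; 264 -144 -80 0 0 0.21 10'; python3 - <<'E'
from h import *
st();im,P=snap('wrist','w14.png')
spots('wrist',stone_case=0,stone=60)
for c,a in [((648,-80),.01),((648,-80),.05)]:
  print([proj(P,(c[0]+u*np.cos(a)-v*np.sin(a),c[1]+u*np.sin(a)+v*np.cos(a),10)).round().tolist() for u,v in [(58,25),(58,-25),(-58,25),(-58,-25)]])
st()
E
```

```text
t: 24.75
tool_pos: [639.4, -78.2, 70.8]
tcp_rot: [-3.132, -0.002, -1.546]
ft_force: [0.0, 0.3, -1.3]
width: 0.262
t 24.75 [639.4 -78.2  70.8] [-3.132e+00 -2.000e-03 -1.546e+00] F [ 0.   0.3 -1.3] w 22.4 j7 -0.82
stone 0.61 [262. 284.] [628.4 -77.9  60. ]
[[250.0, 121.0], [326.0, 123.0], [252.0, 281.0], [318.0, 282.0]]
[[247.0, 123.0], [322.0, 121.0], [255.0, 282.0], [321.0, 280.0]]
t 24.95 [639.8 -77.9  71. ] [-3.131e+00 -3.000e-03 -1.545e+00] F [ 0.   0.4 -0.6] w 22.0 j7 -0.82
```

View pics/w14.png

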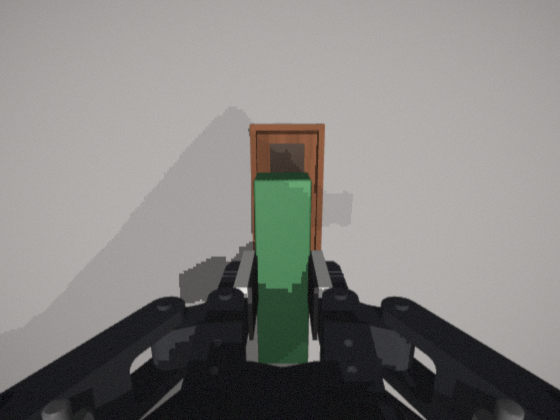

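The case's far corners are at (250,125) and (324,125), giving a centre near (646,-80) and a yaw near 0.025. The stone is parallel to the case.

```bash
python3 -m jog '2 -6 0 0 0 0 10; 2 -6.5 30 0 0 0 10; 2 -6.5 55 0 0 0 10; 2 -6.5 70 0 0 0 10; 2 -6.5 76 0 0 0 10; 2 -6.5 78.5 0 0 0 10; 2 -6.5 79.5 0 0 0 10; 2 -6.5 79.5 0 0 0 10'; python3 - <<'E'
from h import *
st()
E
```

```text
t: 25.75
tool_pos: [647.8, -80.2, -7.5]
tcp_rot: [-3.13, -0.003, -1.545]
ft_force: [-0.3, 0.3, -1.1]
width: 0.255
t 25.75 [647.8 -80.2  -7.5] [-3.130e+00 -3.000e-03 -1.545e+00] F [-0.3  0.3 -1.1] w 21.8 j7 -0.75
```

```bash
python3 -m jog '0 1 0.7 0 0 0 10; 0 1 0.7 0 0 0 50; 0 1 0.7 0 0 0 50; 0 1 0.7 0 0 0 50; 0 1 0.7 0 0 0 50; 0 1 -40 0 0 0 50; 0 1 -90 0 0 0 50; 0 1 -130 0 0 0 50; 0 1 -130 0 0 0 50; 0 1 -130 0 0 0 50; 0 1 -130 0 0 0 50'; python3 - <<'E'
from h import *
st();p=stonefit('w15.png')
P=camera_params('wrist')
im=cv2.imread('pics/w15.png');b,g,r=[im[:,:,i].astype(int) for i in range(3)]
m=((r-b>25)&(r-g>12)).astype(np.uint8)
n,L,S,C=cv2.connectedComponentsWithStats(m);i=1+S[1:,4].argmax();print('case bbox',S[i])
W=np.array([ray(P,(float(x),float(y)),10)[:2] for y,x in zip(*np.where(L==i))]).astype(np.float32);print('case',cv2.minAreaRect(W))
print('stone at z 4..24 bias'); 
H={'impeller':4,'jar_lid':4,'ejector_pin':12,'stone':4,'impeller_nest':0,'lid_nest':0,'pin_cradle':0,'stone_case':0,'burr_holder':6}
spots('top',**H)
im,P=snap('scene'); c=im[100:370,150:430]; cv2.imwrite('pics/final.png',cv2.resize(c,None,fx=2.2,fy=2.2,interpolation=2)[:,:,::-1])
E
```

```text
t: 26.85
tool_pos: [644.6, -79.3, 121.3]
tcp_rot: [-3.131, -0.002, -1.545]
ft_force: [0.1, -0.4, 1.0]
width: 0.588
t 26.85 [644.6 -79.3 121.3] [-3.131e+00 -2.000e-03 -1.545e+00] F [ 0.1 -0.4  1. ] w 50.2 j7 -0.86
bbox [ 269  146   30  108 3104]
stone [ 465.863   89.235 -314.784] res [-244.3 -244.2 -205.7 -173.6 -170.9 -168.3 -151.2 -151.  -185.6 -227.4
 -228.8 -151.  -165.8 -240.1 -249.1 -176.8 -162.1]
case bbox [ 254  129   62  132 4407]
case ((647.3458251953125, -80.4177017211914), (115.25202178955078, 50.3260383605957), 1.5439478158950806)
stone at z 4..24 bias
impeller 0.85 [199. 445.] [ 549.7 -374.1    4. ]
jar_lid 0.72 [269. 413.] [ 386. -289.    4.]
stone 0.71 [161. 317.] [647.2 -76.5   4. ]
stone 0.45 [201. 446.] [ 545.4 -376.     4. ]
impeller_nest 0.73 [204. 444.] [ 537.6 -373.6    0. ]
lid_nest 0.83 [270. 418.] [ 385.4 -300.4    0. ]
stone_case 0.73 [158. 317.] [656.8 -76.9   0. ]
```

The picture limit is reached, so the remaining checks are numeric. The stone's box lies inside the case's box on all sides. In w5 the impeller looked off-centre in its nest, so I'll check its clearance numerically from above.

```bash
python3 -m jog '264 159 0 0 0 -0.94 50; 264 159 0 0 0 -0.94 50; 264 159 0 0 0 -0.94 50; 264 159 0 0 0 -0.94 50; 264 159 0 0 0 -0.94 50; 264 159 0 0 0 -0.94 50; 264 159 0 0 0 -0.94 50; 264 159 0 0 0 -0.94 50; 264 159 0 0 0 -0.94 50; 264 159 0 0 0 -0.94 50; 264 159 0 0 0 -0.94 50; 264 159 0 0 0 -0.94 50'; python3 - <<'E'
from h import *
st();im,P=snap('wrist','w16.png');g=cv2.cvtColor(im,cv2.COLOR_RGB2GRAY)
def prof(c,z,a,rs): 
    return ' '.join('%3d'%g[int(round(v)),int(round(u))] for u,v in [proj(P,(c[0]+r*np.cos(a),c[1]+r*np.sin(a),z)) for r in rs])
rs=range(28,56,1);print('r   ',' '.join('%3d'%r for r in rs))
for k in range(12):
    a=k*np.pi/6;print('%4d'%(k*30),prof((542,-368),6,a,rs))
print(proj(P,(542,-368,6)))
E
```

```text
t: 28.65
tool_pos: [493.9, -346.7, 121.1]
tcp_rot: [-3.137, -0.011, -0.603]
ft_force: [-0.4, -0.2, -0.3]
width: 0.592
t 28.65 [ 493.9 -346.7  121.1] [-3.137 -0.011 -0.603] F [-0.4 -0.2 -0.3] w 50.5 j7 0.36
r     28  29  30  31  32  33  34  35  36  37  38  39  40  41  42  43  44  45  46  47  48  49  50  51  52  53  54  55
   0 180 145 155 176 220 226 239 248 249 249 251 250 251 250 232 114 132 247 250 250 212 164 163 162 161 164 164 162
  30 250 250 251 250 250 251 251 241 241 250 251 250 250 250 250 192 161 225 249 250 247 164 165 166 163 163 164 165
  60 164 162 152 160 248 246 221 226 250 250 251 250 250 250 251 251 250 240 248 250 243 196 147 151 150 149 147 155
  90 251 249 248 247 244 227 225 250 251 251 251 251 250 251 250 251 249 246 247 250 248 177 130 148 150 148 150 150
 120 239 131 122 214 234 157 174 248 251 251 251 250 250 251 251 250 251 249 246 250 248 172  99  92 141 148 153 149
 150 240 240 241 240 203 146 181 248 251 251 250 250 251 250 250 251 250 210 249 250 245 189  97  77 127 149 149 151
 180 123 114 110 157 160 182 183 208 235 250 250 250 250 250 250 247 200 240 249 230 186 103  96 148 148 151 149 160
 210 248 249 249 247 248 248 241 244 250 251 251 251 251 250 247 215 191 240 251 249 215 172 164 166 163 164 165 164
 240 117 122 153 153 157 175 230 245 249 250 251 251 250 245 202 138 201 244 250 249 226 173 163 162 164 163 165 166
 270 248 249 249 248 249 248 248 248 248 250 250 250 226 153 116 183 238 250 249 204 169 163 163 161 162 165 164 161
 300 152 221 193 156 225 222 242 228 247 243 249 248 195 152 108 161 248 251 249 197 167 163 161 162 163 163 162 162
 330 250 250 250 250 250 250 250 250 250 249 250 250 235 148 107 141 247 251 250 184 161 164 165 166 163 163 162 164
[340.23032955 188.66775778]
```

The nest's outer edge is at about 48 mm all round. The disc edge is at 33–37 mm with a clear bright floor ring outside it, so the impeller is seated within about 2 mm of centre. Handing in.

```bash
python3 - <<'E'
from h import *
spots('scene',burr_holder=6,ejector_pin=12,pin_cradle=0)
print(finish_job())
E
```

```text
burr_holder 0.59 [347. 377.] [525.4 369.4   6. ]
ejector_pin 0.8 [306. 292.] [605.2 223.4  12. ]
pin_cradle 0.81 [315. 294.] [609.1 234.    0. ]
the job is handed in; nothing more can be done
None
```

All four pieces are in their holders, placed in the order you listed (impeller, lid, pin, stone). I handed the job in at about 29 s of robot time.

**Last checks**
- **Impeller:** its disc edge is about 33–37 mm from the nest centre, against a 44 mm inner wall, so it sits within about 2 mm of centre with clear floor all round.
- **Lid:** it fitted within about 2 mm of the nest centre.
- **Pin:** just after release, the wrist camera put it within about 2 mm of the cradle centre.
- **Stone:** its image box lies inside the case's box on all sides. I released it within about 1 mm of the case centre.
- **Burr holder:** it was last seen standing at about (525, 369), where it started. No move went near it.

**What failed or disagreed**
- **First impeller grip missed:** the real fingertips sit about 21 mm higher than the reported TCP. I measured the offset, corrected for it, and every later grip held.
- **Stone position fit failed after placing:** the fit did not converge, so its check rests on the image boxes and the release position.
- **Final scene-camera reading for the pin:** it was about 10 mm off the cradle centre. I put that down to the coarser camera and trusted the closer wrist view.
- **No final picture viewed:** I had reached the 16-picture limit, so the last checks were by numbers only.

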